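# Key and mount the drive pulley on the polishing spindle

## Task

Get the polishing spindle ready to run: take the middle-length one of the three square steel keys standing in the wooden block, drop it upright into the slot of the upright shaft until it is fully home, and only then slide the grooved pulley down the shaft, boss up and with its keyway over the key, until it sits flat on the square shoulder. Feel for the fit and work gently: nothing may be forced or jammed down onto the spindle. Leave both parts released and everything else on the bench, the other two keys included, where it is.

Things in the scene. Friction and masses are not known exactly. Their poses are not given: they have to be found in the camera images.
- spindle: Grey base plate of the fixed spindle stand, 150 x 120 x 11 mm; origin under its centre, on the bench; z up. The locked shaft on it (square shoulder block and all) stands turned about its axis by an unmeasured angle, up to 0.45 rad either way from this body's axes: look or feel for it (the block's sides are square to the slot). The shaft's key slot is on the side of this body's +x, give or take that angle.
- shaft_top (a point): Centre of the top end of the upright steel shaft, 84 mm above the bench; fixed; axes as the base plate's. Shaft 34 mm diameter, 42 mm long, the top 5 mm tapering to 29 mm as a lead-in. The key slot runs its whole length, open at the top and on its outer side, 11.2 mm wide, its flat floor 12 mm from the shaft axis.
- shoulder (a point): Point on the shaft axis level with the top face of the dark square shoulder block (84 x 84 mm), 42 mm above the bench; axes as the base plate's. In this face the slot goes on as a closed pocket 24 mm deep, 11.2 mm wide, from 11.7 to 23 mm out from the shaft axis, mouth chamfered 1 mm. A key let go with its foot in it falls home by its weight, its middle then 7 mm above this level.
- key_mid (a point): Middle of the right key: a loose steel bar 10 x 10 x 62 mm, about 50 g, z along it, up; 1 mm chamfer at its foot. At first it stands 24 mm deep in one of the three holes of the wooden block, 38 mm showing. It is the middle-length key. Home in the shaft slot it stands 38 mm above the shoulder, its top 4 mm below the shaft's top, proud of the shaft's side by about 5 mm.
- key_short_mid (a point): Middle of the short key, 10 x 10 x 46 mm, standing in another hole of the block; to be left alone.
- key_long_mid (a point): Middle of the long key, 10 x 10 x 78 mm, standing in another hole of the block; to be left alone.
- pulley_mid (a point): Middle of the loose aluminium pulley (about 0.3 kg), on its axis, 20 mm above its underside; lies boss up on the bench, z up. Grooved rim 72 mm diameter, lower 18 mm; boss 58 mm diameter above it, 22 mm high, with two flats 50 mm apart (facing +y and -y) to grip. Home on the shoulder, this point is 22 mm below shaft_top, the keyway over the key.
- keyway_top (a point): Top of the pulley's keyway, 20.9 mm along the pulley's +x from its axis, 40 mm above its underside; axes as the pulley's. Bore 35.8 mm diameter, right through; the keyway runs its full height on the +x side, 11.2 mm wide (y), reaching 23.9 mm from the axis, with no lead-in.
- key_block: Fixed wooden block 160 x 46 x 34 mm with three square 11 mm holes, 24 mm deep, along its x axis at -48, 0 and +48 mm; origin at the centre of its underside.
- spacer: Loose dark steel spacer ring, 48 mm across, 10 mm high, lying on the bench; a bystander, to be left alone. Origin at its underside, near its middle.
- urn: Loose silver urn, 82 mm high, 68 mm across; a bystander, to be left alone. Origin at its underside, near its middle.
- cup: Loose silver cup, 80 mm high, 72 mm across; a bystander, to be left alone. Origin at its underside, near its middle.
- polish: Loose jar of polish, 70 mm high, 60 mm across; a bystander, to be left alone. Origin at its underside, near its middle.
- hammer: Loose hammer lying on the bench; a bystander, to be left alone. Origin at its underside, near its middle.
- brush: Loose brush lying on the bench; a bystander, to be left alone. Origin at its underside, near its middle.
There are look-alikes about, which are no part of the job. Of the things like the part that bears pulley_mid, leave any that is green; of the rest the smaller one is meant.

How it is judged:
On the way:
1. the middle-length key stands home in the shaft slot, released, with the pulley still off the shaft (horizontal distance between key_mid and shaft_top between 0.0145 and 0.0205 m and z of key_mid in the frame of shoulder between 0.004 and 0.01 m and x of key_mid in the frame of shoulder above 0.012 m and angle between key_mid's own z axis and vertical below 0.1 rad and contact force between key and the fingers below 0.1 N and horizontal distance between pulley_mid and shaft_top above 0.06 m), for 0.2 s.
At the end, for the whole second after the job is handed in: The middle-length key stands home in the shaft slot (within 3 mm of the floor of its pocket, 14.5 to 20.5 mm from the shaft axis) and the pulley sits flat on the shoulder (within 2 mm of it, 3 mm of centre, 0.05 rad of upright), its keyway over the key; both at rest and released (horizontal distance between key_mid and shaft_top between 0.0145 and 0.0205 m and z of key_mid in the frame of shoulder between 0.004 and 0.01 m and x of key_mid in the frame of shoulder above 0.012 m and angle between key_mid's own z axis and vertical below 0.1 rad and horizontal distance between pulley_mid and shaft_top below 0.003 m and z of pulley_mid in the frame of shaft_top below -0.02 m and angle between pulley_mid's own z axis and vertical below 0.05 rad and x of keyway_top in the frame of shaft_top above 0.012 m and linear speed of each of pulley, key below 0.02 m/s); the robot touches nothing.
It fails at once if the pulley is forced down on the spindle or shaft end (over 45 N) (contact force between pulley and spindle above 45 N).
It fails at once if the pulley is forced down on the key (over 30 N) (contact force between pulley and key above 30 N).
It fails at once if the key is forced into the spindle (over 30 N) (contact force between key and spindle above 30 N).
It fails at once if one of the other two keys is taken out of its place (moved over 15 mm) (distance of any of key_short_mid, key_long_mid from where it was at the start of the episode above 0.015 m).
It fails at once if another thing on the bench is pushed away or knocked over (moved over 30 mm) (distance of any of spacer, urn, cup, polish, hammer, brush from where it was at the start of the episode above 0.03 m).
It also fails if it takes over 69 s, if anything falls off the work surface, if the arm or the gripper's body presses on something with over 40 N, if the wrist force passes 120 N, or if a joint passes its speed limit or range.

## Robot

A 6-joint arm with a two-finger parallel gripper is mounted at the origin on the work surface. World frame = base frame: x ahead of the robot, y to its left, z up, the work surface at z = 0. Lengths are in m, angles in rad, forces in N, time in s.
With the tool pointing down it reaches from about 0.35 to 0.775 m from the base axis. Payload 7.3 kg.
Tool frame: the origin (TCP) lies midway between the tips of the shut fingers; the grasp point (between the pads) lies 19 mm behind it; z points along the fingers, y is the line along which they close (so a half turn about z gives the same grasp; the last joint's range is limited). The gripper opens to 92 mm and grips with 3 to 60 N. Pads are 19 mm wide; open, the fingers measure 130 mm over their backs; the gripper's body (75 mm by 190 mm) begins 47 mm behind the grasp point.
Start: joints at [-1.298, 0.342, 1.524, -0, 1.275, -0.146], TCP at [0.214, -0.48, 0.227] pointing down, gripper open.
Joint ranges: [-2.53, 2.53], [-0.77, 2.02], [0.04, 2.7], [-1, 4.14], [0.28, 2.66], [-3.11, 3.11]. Speed limits (rad/s): [2.57, 2.57, 3.14, 3.14, 3.14, 3.14].

## Interface

Orientations are given as a unit quaternion [w, x, y, z].
In Python, from bench import * gives the robot as it stands. Calls block until the motion is done:
- move_ptp(position, orientation): joint-space move of the TCP to a pose.
- servo_line(position, rate=0.15, rotation=None): straight line of the TCP; rotation=None keeps the orientation; rate is the mean speed in m/s.
- movej(angles): joint-space move.
- command_gripper(opening, grasp_force=None): finger opening in m; grasp_force is the grip in N (None keeps the last); returns when the fingers have stopped.
- wait(seconds).
- inverse_kinematics(position, orientation): joint angles nearest the present ones, or None.
- read_state(): the state.
- camera(name): name is "scene" or "side" or "wrist"; returns a dict with "pixels" (480x640x3 uint8, blue, green, red), "fx", "fy", "cx", "cy" (pixels), "R" (3x3) and "t" (3): a world point X has camera coordinates R X + t; the wrist camera has in their place "T_tool_cam" (4x4, takes a point from camera to tool coordinates, whose origin is the TCP and whose axes are the flange's). Camera axes: x right, y down, z forward; pixel columns grow to the right and rows downward; lengths in m; the calibration is good to about 2 mm. A picture is of the moment at which its call begins: read the wrist's pose just before it. There is no depth.
A pose or a line that the arm cannot do raises PlanningError and nothing moves.
- sign_off(): hands the job in; it is judged then, once.
The state is a dict: "time_s": time; "qpos": joint angles; "qvel": joint speeds; "joint_torque": joint torques, N m; "tool_pos": TCP position; "tcp_rot": TCP orientation; "wrist_force": force on the tool from outside, world axes, zero at the start; "moment": the same for the moment, N m; "gripper_width": finger opening in m; "finger_force": force on a finger pad.
Only numpy, scipy, OpenCV 4.12 (cv2) and the standard library are available. Lean on these libraries where they do the work, as an engineer would, in place of code of your own. Each camera call takes 0.05 s, during which the arm holds its last target. There are 200 camera calls.

## Working session

There is one attempt and no reset: what is moved stays moved. The work goes in short steps, each a Python script; the robot and the scene stay as the last script left them, time stands still between calls to the robot, and variables do not carry over. Pictures are saved under pics/ and viewed, at most 10 in all, crops included, and the job is handed in when it is done.

```bash
mkdir -p pics; ls; python3 - <<'E'
from bench import *
import cv2,numpy as np
for n in("scene","side"):
    c=camera(n);cv2.imwrite(f"pics/{n}0.png",c["pixels"]);print(n,c["fx"],c["fy"],c["cx"],c["cy"],np.round(c["R"],4).tolist(),np.round(c["t"],4).tolist(), (-np.array(c["R"]).T@np.array(c["t"])).round(3))
c=camera("wrist");print(c["fx"],c["cx"],c["cy"],np.round(c["T_tool_cam"],4).tolist())
s=read_state();print(s)
E
```

```text
pics
scene 548.8405763426257 548.8405763426257 321.5981060209138 234.10951864938508 [[0.5937, 0.8047, 0.0022], [0.5401, -0.3964, -0.7424], [-0.5966, 0.4419, -0.67]] [-0.3433, -0.2607, 1.551] [ 1.27  -0.512  0.846]
side 576.222223453903 576.222223453903 314.9072220387468 243.56599483387535 [[0.98, -0.1989, -0.0045], [-0.1091, -0.5187, -0.8479], [0.1663, 0.8315, -0.5301]] [-0.573, 0.1365, 1.1693] [ 0.382 -1.015  0.733]
364.51175223453043 315.1298901971268 242.67369729172322 [[-0.0004, -0.9512, -0.3086, 0.0839], [1.0, -0.0006, 0.0005, 0.0012], [-0.0006, -0.3086, 0.9512, -0.1573], [0.0, 0.0, 0.0, 1.0]]
{'time_s': 0.15, 'qpos': array([-1.29798173e+00,  3.42562684e-01,  1.52475559e+00, -1.65134854e-05,
        1.27538235e+00, -1.46034843e-01]), 'qvel': array([ 0.00201079,  0.00018218, -0.00383932, -0.00069331, -0.00200541,
        0.00107936]), 'joint_torque': array([ 1.12194764e-03, -4.31470799e+01, -2.44355124e+01,  7.17576826e-02,
        5.37370378e-02, -9.01490603e-05]), 'tool_pos': array([ 0.21344495, -0.47934442,  0.22621926]), 'tcp_rot': array([-5.52374257e-04,  9.78150025e-01,  2.07899548e-01, -4.29755482e-05]), 'wrist_force': array([ 0.08139091, -0.14791132, -0.25800971]), 'moment': array([ 0.00285105, -0.00082399, -0.05210834]), 'finger_force': 0.0, 'gripper_width': 0.09143123981038656}
```

View pics/scene0.png

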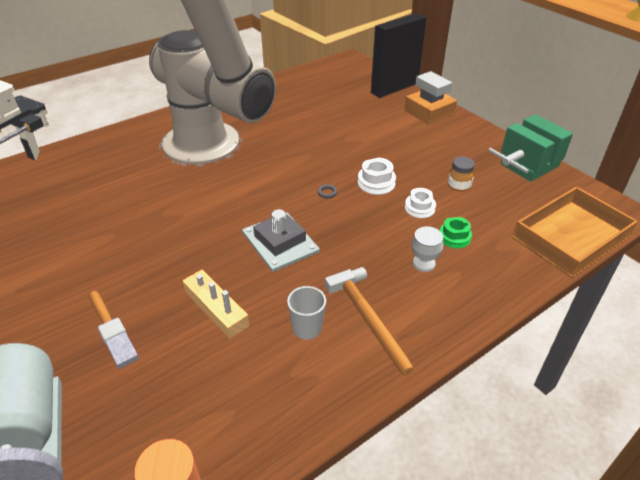

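View pics/side0.png

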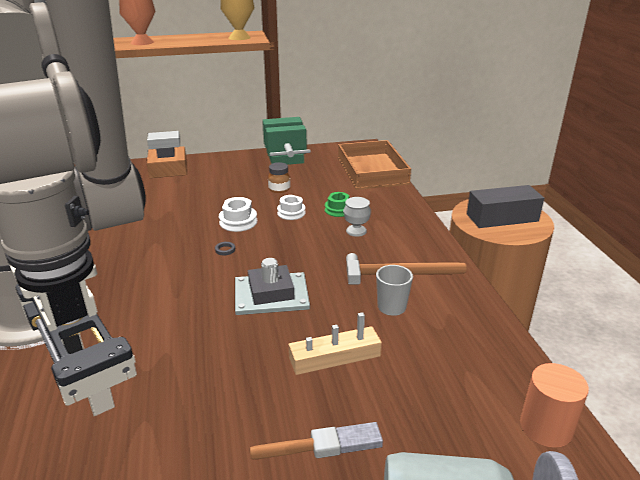

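Scene image: the pulley could be the big white one at (377,176), the small white one at (421,203) or the green one at (457,232). I choose the small white one. The keys are short (200,279), middle (213,291) and long (226,301), and I choose the middle one. In the side image the same things are at pulley (291,206) and keys (309,344), (335,335), (361,326). The spindle is at (279,235) in scene and (271,280) in side.

```bash
cat > h.py <<'E'
from bench import *
import cv2,numpy as np
from scipy.spatial.transform import Rotation as Ro
def q2m(q): return Ro.from_quat(np.r_[q[1:],q[0]]).as_matrix()
def down(yaw):
    "tool down, tool x axis at world angle yaw"
    m=np.array([[np.cos(yaw),np.sin(yaw),0],[np.sin(yaw),-np.cos(yaw),0],[0,0,-1]])
    q=Ro.from_matrix(m).as_quat();return np.r_[q[3],q[:3]]
def shot(n):
    s=read_state();c=camera(n)
    if n=="wrist":
        T=np.eye(4);T[:3,:3]=q2m(s["tcp_rot"]);T[:3,3]=s["tool_pos"];T=T@np.array(c["T_tool_cam"])
        c["Rw"],c["o"]=T[:3,:3],T[:3,3]
    else:
        c["Rw"]=np.array(c["R"]).T;c["o"]=-c["Rw"]@np.array(c["t"])
    return c
def ray(c,uv):
    uv=np.atleast_2d(uv).astype(float)
    return np.c_[(uv[:,0]-c["cx"])/c["fx"],(uv[:,1]-c["cy"])/c["fy"],np.ones(len(uv))]@c["Rw"].T
def plane(c,uv,z):
    d=ray(c,uv);return c["o"]+d*((z-c["o"][2])/d[:,2])[:,None]
def tri(obs):
    A=0;b=0
    for c,uv in obs:
        d=ray(c,uv)[0];d/=np.linalg.norm(d);P=np.eye(3)-np.outer(d,d);A=A+P;b=b+P@c["o"]
    return np.linalg.solve(A,b)
def proj(c,X):
    p=(np.atleast_2d(X)-c["o"])@c["Rw"];return np.c_[p[:,0]/p[:,2]*c["fx"]+c["cx"],p[:,1]/p[:,2]*c["fy"]+c["cy"]]
E
python3 - <<'E'
from h import *
a,b=shot("scene"),shot("side")
for n,p,q in[("pulleytop",(421,195),(291,200)),("shafttop",(279,214),(269,263)),("short",(199,275),(309,340)),("mid",(212,285),(335,327)),("long",(226,293),(361,316)),("ring",(327,191),(225,248)),("cuptop",(307,297),(394,274)),("goblettop",(427,236),(357,204)),("green",(457,225),(338,198)),("big",(377,168),(237,206))]:
    print(n,tri([(a,p),(b,q)]).round(4))
E
```

```text
pulleytop [0.581  0.2918 0.0406]
shafttop [ 0.4808 -0.0433  0.0797]
short [ 0.5207 -0.2603  0.0554]
mid [ 0.57   -0.2548  0.0692]
long [ 0.6174 -0.2494  0.0834]
ring [0.3992 0.149  0.0057]
cuptop [ 0.7151 -0.1351  0.083 ]
goblettop [0.7218 0.166  0.0793]
green [0.7042 0.2849 0.0364]
big [0.4413 0.2738 0.0475]
```

```bash
cat >> h.py <<'E'
import pickle
def snap(name):
    c=shot("wrist");pickle.dump({k:c[k] for k in("pixels","fx","fy","cx","cy","Rw","o")},open(f"pics/{name}.pkl","wb"))
    cv2.imwrite(f"pics/{name}.png",c["pixels"]);return c
def load(name): return pickle.load(open(f"pics/{name}.pkl","rb"))
E
python3 - <<'E'
from h import *
ims=[]
for n,p,z in[("pul",(0.581,0.292),.18),("spi",(0.481,-0.043),.2),("key",(0.570,-0.2555),.2)]:
    # aim camera axis at object: tool placed -0.03 in x
    pos=[p[0]-.03,p[1],z]
    move_ptp(pos,down(0.113));wait(.3)
    c=snap(n+"1");s=read_state();print(n,s["time_s"],s["tool_pos"].round(4),s["qpos"].round(2))
    u=proj(c,[p[0],p[1],.05])[0].astype(int);print(u)
    im=c["pixels"];x0,y0=np.clip(u[0]-130,0,380),np.clip(u[1]-130,0,220);print(x0,y0)
    ims.append(cv2.resize(im[y0:y0+260,x0:x0+260],None,fx=1.53,fy=1.53))
g=np.zeros_like(ims[0])
cv2.imwrite("pics/m1.png",cv2.resize(np.vstack([np.hstack(ims[:2]),np.hstack([ims[2],g])]),(600,600)))
E
```

```text
pul 3.5583 [0.5511 0.2918 0.18  ] [0.36 0.56 1.3  0.   1.28 1.82]
[317 196]
187 66
spi 5.225 [ 0.4512 -0.0426  0.1999] [-0.26  0.24  1.75  0.    1.15  1.19]
[318 192]
188 62
key 6.4917 [ 0.5401 -0.2547  0.2004] [-0.57  0.49  1.36  0.    1.29  0.89]
[318 192]
188 62
```

View pics/m1.png

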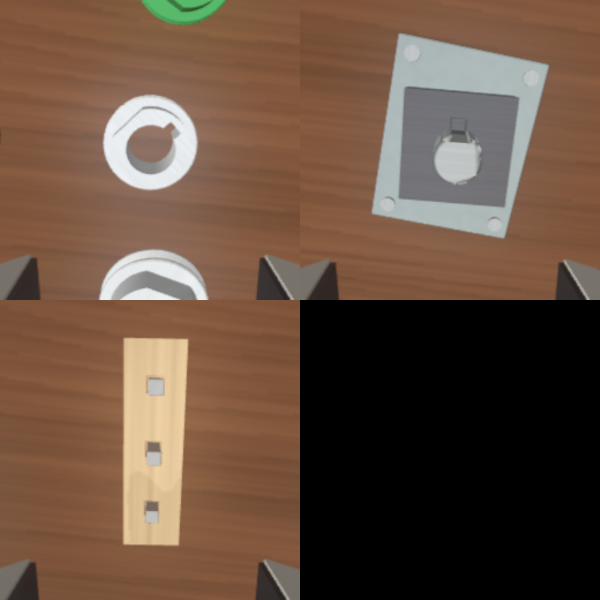

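Montage of wrist views: the white pulley lies boss up, hub at (150,143), keyway notch at upper right (175,130), and the green one is above it. On the spindle the shaft is at (458,155) with the pocket at (458,125), so the slot is on +x. In the block the keys are short (152,515), middle (153,457) and long (156,387). The middle one is the centre key, which confirms my choice.

```bash
python3 - <<'E'
from h import *
def cnts(m): 
    c,_=cv2.findContours(m.astype(np.uint8)*255,cv2.RETR_EXTERNAL,cv2.CHAIN_APPROX_NONE);return sorted(c,key=cv2.contourArea,reverse=True)
def rect(P): return cv2.minAreaRect((P[:,:2]*1000).astype(np.float32))
# keys: bright, low sat
c=load("key1");hsv=cv2.cvtColor(c["pixels"],cv2.COLOR_BGR2HSV)
m=(hsv[...,1]<50)&(hsv[...,2]>120);m[320:]=0
for k in cnts(m)[:5]:
    if cv2.contourArea(k)<60: continue
    M=cv2.moments(k);uv=(M["m10"]/M["m00"],M["m01"]/M["m00"])
    print("key",np.round(uv,1),cv2.contourArea(k),[plane(c,uv,z)[0].round(4)[:2] for z in(.056,.072,.088)],[np.round(v,1) for v in rect(plane(c,k[:,0],.072))])
b=(hsv[...,0]>8)&(hsv[...,0]<30)&(hsv[...,2]>185)
k=cnts(b)[0];print("block",[np.round(v,1) for v in rect(plane(c,cv2.convexHull(k)[:,0],.034))])
# spindle
c=load("spi1");im=c["pixels"];hsv=cv2.cvtColor(im,cv2.COLOR_BGR2HSV)
m=(hsv[...,2]<130)&(hsv[...,1]<70);m[300:]=0
k=cnts(m)[0];h=cv2.convexHull(k)
q=cv2.approxPolyDP(h,8,True)[:,0];P=plane(c,q,.042);print("shoulder px",q.tolist(),"xy",P[:,:2].round(4).tolist(),P.mean(0).round(4),[np.round(v,2) for v in rect(plane(c,h[:,0],.042))])
for i in range(len(P)): d=P[(i+1)%len(P)]-P[i];print("edge",np.linalg.norm(d).round(4),np.degrees(np.arctan2(d[1],d[0])).round(2))
m=(hsv[...,2]>185);m[300:]=0
m&=cv2.fillConvexPoly(np.zeros(m.shape,np.uint8),q,1)>0
k=cnts(m)[0];P=plane(c,k[:,0],.084);print("shaft bright",P.min(0),P.max(0))
(x,y),r=cv2.minEnclosingCircle((P[:,:2]*1e3).astype(np.float32));print(x,y,r)
# pulley
c=load("pul1");im=c["pixels"];hsv=cv2.cvtColor(im,cv2.COLOR_BGR2HSV)
m=(hsv[...,1]<60)&(hsv[...,2]>130);m[310:]=0
for k in cnts(m)[:2]:
    h=cv2.convexHull(k);print("pul",cv2.contourArea(k),k[:,0].mean(0),cv2.minEnclosingCircle((plane(c,h[:,0],.016)[:,:2]*1e3).astype(np.float32)))
def up(n,u,r): 
    im=load(n)["pixels"];return cv2.resize(im[u[1]-r:u[1]+r,u[0]-r:u[0]+r],(400,400),interpolation=cv2.INTER_CUBIC)
cv2.imwrite("pics/m2.png",np.hstack([up("pul1",(317,190),50),up("spi1",(323,190),60)]))
E
```

```text
key [113.5 225. ] 6812.0 [array([ 0.5231, -0.084 ]), array([ 0.5284, -0.0926]), array([ 0.5338, -0.1012])] [array([506.4, -83.1]), array([ 97.8, 122.8]), np.float64(85.3)]
key [507.6 233.7] 4601.5 [array([ 0.5538, -0.4216]), array([ 0.5575, -0.4123]), array([ 0.5613, -0.403 ])] [array([ 555.6, -411.8]), array([41.1, 87.4]), np.float64(88.8)]
key [40.8 36.6] 2663.0 [array([ 0.6622, -0.0388]), array([ 0.6602, -0.0498]), array([ 0.6582, -0.0608])] [array([660. , -49.8]), array([55.6, 21.8]), np.float64(79.5)]
key [ 55.2 277.3] 1030.5 [array([ 0.468 , -0.0294]), array([ 0.4763, -0.0408]), array([ 0.4845, -0.0523])] [array([476.4, -47.5]), array([34.2, 46.1]), np.float64(0.4)]
key [174.4   8.2] 642.5 [array([ 0.6917, -0.1365]), array([ 0.6881, -0.1423]), array([ 0.6845, -0.1481])] [array([ 687.2, -139.3]), array([10.7, 51.5]), np.float64(6.6)]
block [array([ 568.5, -257.7]), array([159.7,  46. ]), np.float64(5.6)]
shoulder px [[279, 138], [377, 147], [364, 240], [274, 233]] xy [[0.521, -0.0056], [0.5231, -0.0878], [0.4411, -0.0896], [0.4384, -0.008]] [ 0.4809 -0.0477  0.042 ] [array([481.35, -47.62]), array([84.48, 82.73]), np.float64(1.62)]
edge 0.0822 -88.55
edge 0.0821 -178.74
edge 0.0816 91.85
edge 0.0826 1.64
shaft bright [ 0.4664753  -0.06007642  0.084     ] [ 0.49433136 -0.03317656  0.084     ]
481.8065490722656 -47.07435989379883 15.466294288635254
pul 5813.0 [531.34459459  23.55405405] ((735.6421508789062, 141.3499298095703), 46.16096878051758)
pul 5252.0 [316.77155172 189.06896552] ((579.9277954101562, 291.90142822265625), 36.909515380859375)
```

View pics/m2.png

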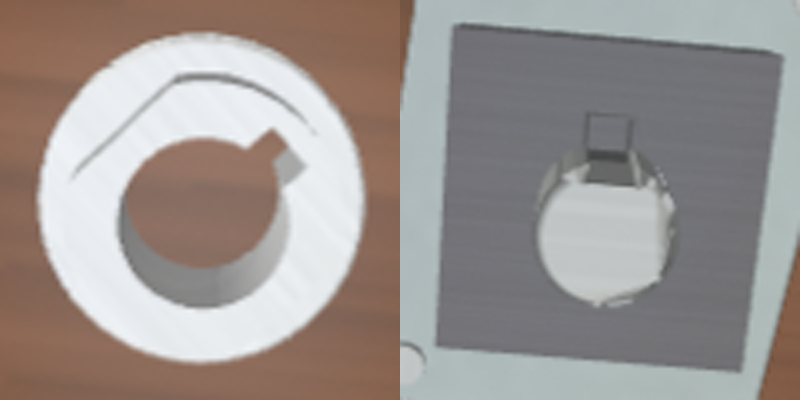

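The close crop shows the keyway notch at (285,150) from the hub at (203,222). The spindle's shaft is at (605,240) and its pocket at (608,133). The shoulder is turned about +1.5° with its centre at (0.481,-0.0475). I grasp the middle key now.

```bash
python3 - <<'E'
from h import *
c=load("key1")
print([plane(c,u,z)[0].round(4) for u,z in(((320,248),.056),((320.6,201.5),.072),((322.5,137.5),.088))])
X=np.array([.5685,-.2575])
s=read_state();print(s["wrist_force"])
command_gripper(.04,15)
move_ptp([*X,.12],down(.098))
servo_line([*X,.055],.08)
f0=read_state()["wrist_force"]
command_gripper(0.0,15);wait(.2)
s=read_state();print(s["time_s"],s["gripper_width"],s["finger_force"],(s["wrist_force"]-f0).round(2),s["tool_pos"].round(4))
E
```

```text
[array([ 0.5225, -0.2621,  0.056 ]), array([ 0.5667, -0.2571,  0.072 ]), array([ 0.6159, -0.2524,  0.088 ])]
[ 0.30534112 -0.53375702  0.16649786]
9.65 0.009569041053768263 14.975013434886932 [-1.86  4.14  2.34] [ 0.5685 -0.2572  0.0551]
```

```bash
cat >> h.py <<'E'
def F(n=4):
    v=[]
    for _ in range(n): wait(.02);v.append(read_state()["wrist_force"])
    return np.mean(v,0)
E
python3 - <<'E'
from h import *
p=np.array([.5685,-.2575,.055])
for i in range(6):
    f=F();print(f.round(2),p.round(4))
    if abs(f[1]+.5)<1: break
    p[1]+=.0003*np.sign(f[1]+.5);servo_line(p,.02)
p2=p.copy();p2[2]=.16;servo_line(p2,.12)
a=.027;sh=np.array([.4812,-.0474]);R=np.array([np.cos(a),np.sin(a)])
t=sh+R*.017
print("held",read_state()["gripper_width"],F().round(2))
move_ptp([*t,.145],down(a));wait(.3)
c=snap("ins1");print(read_state()["time_s"],F().round(2),read_state()["tool_pos"].round(4))
u=proj(c,[*t,.08])[0].astype(int);print(u)
im=c["pixels"];x0=max(0,min(u[0]-100,440));y0=max(0,min(u[1]-100,280));print(x0,y0);cv2.imwrite("pics/m3.png",cv2.resize(im[y0:y0+200,x0:x0+200],(600,600),interpolation=cv2.INTER_CUBIC))
E
```

```text
[-0.9   2.56  2.36] [ 0.5685 -0.2575  0.055 ]
[-0.41  2.27  3.03] [ 0.5685 -0.2572  0.055 ]
[-0.22  1.67  3.16] [ 0.5685 -0.2569  0.055 ]
[-0.28  0.07  2.44] [ 0.5685 -0.2566  0.055 ]
held 0.009509425797505423 [-0.07  0.03 -0.53]
13.0 [ 0.34 -0.18 -0.65] [ 0.4983 -0.0474  0.1449]
[311 261]
211 161
```

View pics/m3.png

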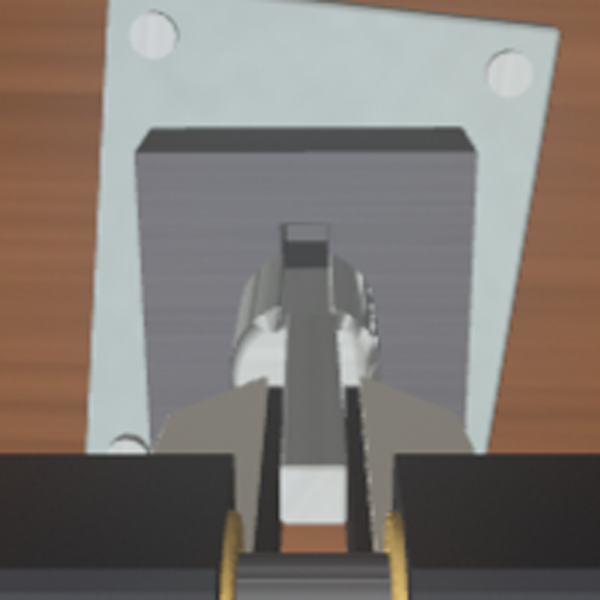

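The view shows the held key's foot at (310,310) and the pocket at (305,245). The shoulder edges are level, so the yaw is right. The key needs about +0.9 mm in y, which agrees with the bias found at the block. I enter from outside the slot and feel inward.

```bash
cat >> h.py <<'E'
def probe(p,d,maxd,thr=2.0,step=.0003,ori=None):
    "step along unit d until the force against d exceeds thr; returns position, distance, contact"
    p=np.array(p,float);d=np.array(d,float);f0=F(3);n=0
    while n*step<maxd:
        n+=1;servo_line(p+d*step*n,.02,rotation=ori)
        f=F(2)-f0
        if -f@d>thr: return p+d*step*n,n*step,f
    return p+d*step*n,n*step,None
E
python3 - <<'E'
from h import *
a=.027;R=np.array([np.cos(a),np.sin(a),0]);Y=np.array([-np.sin(a),np.cos(a),0])
sh=np.array([.4812,-.0474+.0009,0])
p=sh+R*.0235+[0,0,.145];servo_line(p,.1)
p[2]=.094;servo_line(p,.1);print(F().round(2))
p,d,f=probe(p,-R,.0095,step=.0005);print("in",((p-sh)@R).round(4),f)
if f is not None and (p-sh)@R<.0185:
    p=p+R*.0006;servo_line(p,.02)
    q1,d1,f1=probe(p,Y,.0024,1.5);servo_line(p,.02)
    q2,d2,f2=probe(p,-Y,.0024,1.5);servo_line(p,.02);print(d1,d2,f1,f2)
s=read_state();print(s["time_s"],s["gripper_width"],p,F().round(2))
E
```

```text
[ 0.14  0.34 -0.77]
in 0.0155 [ 3.29431815 -0.36787071 -2.07894135]
0.0003 0.0012 [-0.13867942 -1.51044688  0.53125665] [ 0.8277686   4.20798101 -0.04114977]
20.8917 0.009606715526517257 [ 0.49729413 -0.04606535  0.094     ] [ 2.13 -0.4  -1.  ]
```

```bash
python3 - <<'E'
from h import *
a=.027;R=np.array([np.cos(a),np.sin(a),0]);Y=np.array([-np.sin(a),np.cos(a),0])
sh=np.array([.4812,-.0474+.0009,0])
p=np.array([.49729413,-.04606535,.094])-.00045*Y
for i in range(5):
    servo_line(p,.02);f=F(2)
    if f[0]<.9: break
    p+=R*.0003
p+=R*.0002;servo_line(p,.02);print("radial",(p-sh)@R,f.round(2),F(2).round(2))
q,d,f=probe(p,[0,0,-1],.0085,3,step=.001);print(q[2],f,F(2).round(2))
s=read_state();print(s["time_s"],s["tool_pos"])
E
```

```text
radial 0.016899998170167373 [ 0.15 -0.37 -0.21] [ 0.1  -0.2  -0.48]
0.08499999999999999 None [ 0.17 -0.09 -0.4 ]
24.725 [ 0.4980938  -0.04650219  0.08498124]
```

```bash
python3 - <<'E'
from h import *
command_gripper(.03);wait(.3)
p=read_state()["tool_pos"];p[2]=.16;servo_line(p,.15)
c=snap("key2");print(read_state()["time_s"])
u=proj(c,[p[0],p[1],.08])[0].astype(int);print(u)
im=c["pixels"];x0=u[0]-70;y0=max(0,min(u[1]-70,340));print(x0,y0);cv2.imwrite("pics/m4.png",cv2.resize(im[y0:y0+140,x0:x0+140],(560,560),interpolation=cv2.INTER_CUBIC))
E
```

```text
26.2917
[313 252]
243 182
```

View pics/m4.png

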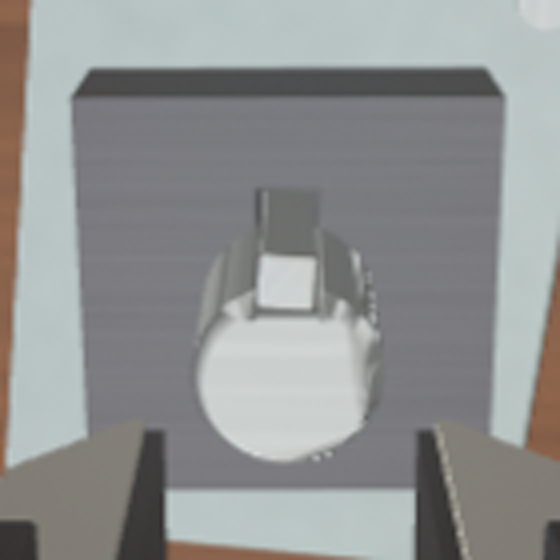

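The key is home: its top face at (287,282) sits just below the shaft's top disc, and the fingers are open clear of it. Next is the pulley. I re-view it at grasp yaw on the way, which also gives the camera bias.

```bash
cat >> h.py <<'E'
def circ(c):
    hsv=cv2.cvtColor(c["pixels"],cv2.COLOR_BGR2HSV)
    m=((hsv[...,1]<60)&(hsv[...,2]>130)).astype(np.uint8);m[310:]=0
    n,l,st,ce=cv2.connectedComponentsWithStats(m)
    i=min((i for i in range(1,n) if st[i,4]>2500),key=lambda i:np.hypot(*(ce[i]-[317,190])))
    k,_=cv2.findContours((l==i).astype(np.uint8),cv2.RETR_EXTERNAL,cv2.CHAIN_APPROX_NONE)
    P=plane(c,cv2.convexHull(max(k,key=len))[:,0],.016)[:,:2]
    (x,y),r=cv2.minEnclosingCircle((P*1e3).astype(np.float32));return np.array([x,y])/1e3,r
E
python3 - <<'E'
from h import *
c=load("pul1");x1,r1=circ(c)
px=lambda u:np.array(u)/4+[267,140]
pts=plane(c,[px(u) for u in((272,128),(305,165),(203,222),(75,178),(175,78))],.04)[:,:2]
e=pts[1]-pts[0];n=(pts[0]+pts[1])/2-pts[2];f=pts[4]-pts[3]
an=lambda v:np.arctan2(v[1],v[0]);print("yaw est",an(e)+np.pi/2,an(n),an(f))
yaw=an(e+0)+np.pi/2;yaw=np.arctan2(np.sin(yaw),np.cos(yaw));yaw=np.mean([yaw,an(n),an(f)]) if abs(yaw-an(n))<.2 else an(n)
print("yaw",yaw)
d=np.array([np.cos(yaw),np.sin(yaw)])
command_gripper(.085,20)
q=x1+[0,.001]
move_ptp([*(q-.03*d),.18],down(yaw));wait(.2)
c=snap("pul2");x2,r2=circ(c);print(x1,r1,x2,r2,read_state()["time_s"])
R=lambda a:np.array([[np.cos(a),np.sin(a)],[np.sin(a),-np.cos(a)]])
b=np.linalg.solve(R(yaw)-R(.113),x2-x1);X=x1-R(.113)@b;print("tool bias",b,"X",X)
im=c["pixels"];u=proj(c,[*x2,.04])[0].astype(int)
cv2.imwrite("pics/m5.png",cv2.resize(im[u[1]-55:u[1]+55,u[0]-55:u[0]+55],(440,440),interpolation=cv2.INTER_CUBIC))
E
```

```text
yaw est -0.7157222277783015 -0.7308629539320003 -0.685818033993169
yaw -0.7108010719011569
[0.5799278  0.29190143] 36.909515380859375 [0.5799967  0.29200235] 36.97374725341797 28.9167
tool bias [-1.45794797e-04 -4.51290503e-05] X [0.58007775 0.29187303]
```

View pics/m5.png

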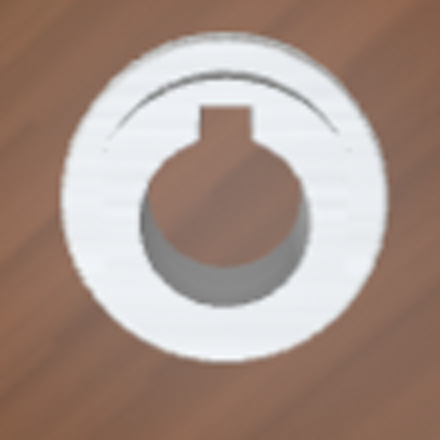

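The view at grasp yaw shows the keyway straight up at (226,122) and the hub centred at (225,215), with the flats to left and right. The two views agree to 0.1 mm, so I grasp.

```bash
python3 - <<'E'
from h import *
X=[.5800,.2919];yaw=-.711
move_ptp([*X,.07],down(yaw));servo_line([*X,.0215],.1)
print("down",F(2).round(2))
command_gripper(0.03,20);wait(.15)
s=read_state();print(s["time_s"],s["gripper_width"],s["finger_force"],s["tool_pos"],F(2).round(2))
if s["gripper_width"]>.045:
    servo_line([*X,.155],.2)
    a=.027;move_ptp([.4812,-.04696,.145],down(a));wait(.15)
    s=read_state();print(s["time_s"],s["gripper_width"],F().round(2),s["tool_pos"])
E
```

```text
down [ 0.15 -0.29  0.44]
30.9167 0.04977179892532432 19.980609118938446 [0.58011866 0.29194698 0.02160199] [0.22 0.82 0.93]
33.2417 0.04995621066371431 [ 0.12  0.06 -2.54] [ 0.48158304 -0.04627689  0.14486456]
```

```bash
python3 - <<'E'
from h import *
a=.027;R=np.array([np.cos(a),np.sin(a),0]);Y=np.array([-np.sin(a),np.cos(a),0])
p=np.array([.4812,-.04696,.110]);servo_line(p,.08);wait(.1);print(F(2).round(2),read_state()["tool_pos"].round(5))
p,d,f=probe(p,[0,0,-1],.0072,2.5,step=.0012);print("z",p[2],f)
if f is None:
    out=[]
    for D in(R,-R,Y,-Y):
        q,d,f=probe(p,D,.0035,1.5,step=.0005);out.append((round(d,4),None if f is None else f.round(1)));servo_line(p,.03)
    print(out)
s=read_state();print(s["time_s"],s["gripper_width"],F().round(2),s["tool_pos"])
E
```

```text
[ 0.07  0.09 -1.77] [ 0.48165 -0.04708  0.11056]
z 0.1028 None
[(0.003, array([-1.8,  0. ,  0.2])), (0.0035, array([ 2.5,  0.4, -1. ])), (0.0035, array([-0.1, -3.7, -0.6])), (0.0025, array([0.6, 4.3, 0.5]))]
44.1 0.049803607400935326 [-0.12 -0.33 -3.07] [ 0.48129849 -0.04723644  0.1028866 ]
```

```bash
python3 - <<'E'
from h import *
a=.027;R=np.array([np.cos(a),np.sin(a),0]);Y=np.array([-np.sin(a),np.cos(a),0])
p=np.array([.4812,-.04696,.1028])-.00025*R+.0005*Y;servo_line(p,.03);f0=F(2)
tries=[];offs=[0,-.0004,.0004,-.0008,.0008];i=0;base=p.copy()
while p[2]>.0665 and read_state()["time_s"]<60:
    st=.0008 if p[2]>.098 else .002
    p[2]-=st;servo_line(p,.04);f=F(2)-f0
    if f[2]>5:
        tries.append((p[2].round(4),f.round(1).tolist()));p[2]+=st+.0004;i+=1
        if i>=len(offs): servo_line(p,.04);break
        z=p[2];p=base+offs[i]*Y;p[2]=z;servo_line(p,.04)
    elif np.abs(f[:2]).max()>3:
        tries.append(("lat",p[2].round(4),f.round(1).tolist()));p[:2]+=np.clip(f[:2]*4e-5,-.0003,.0003)
s=read_state();print(tries,p,s["time_s"],s["gripper_width"],F(2).round(2),s["tool_pos"])
E
```

```text
[] [ 0.48093659 -0.04646693  0.0652    ] 50.9667 0.04984298997661913 [ 0.29 -0.2  -2.69] [ 0.48086241 -0.04645665  0.06510739]
```

```bash
python3 - <<'E'
from h import *
p=np.array([.48093659,-.04646693,.0642]);servo_line(p,.02);print(F(2).round(2))
command_gripper(.08);wait(.2)
p[2]=.2;servo_line(p,.15);c=snap("fin");print(read_state()["time_s"])
u=proj(c,[*p[:2],.08])[0].astype(int)
im=c["pixels"];x0=u[0]-80;y0=min(u[1]-80,320)
a=cv2.resize(im[y0:y0+160,x0:x0+160],(400,400));s=shot("side");v=proj(s,[*p[:2],.06])[0].astype(int)
b=cv2.resize(s["pixels"][v[1]-50:v[1]+50,v[0]-50:v[0]+50],(400,400),interpolation=cv2.INTER_CUBIC)
cv2.imwrite("pics/m6.png",np.hstack([a,b]))
E
```

```text
[ 0.58  0.14 -3.12]
53.2917
```

View pics/m6.png

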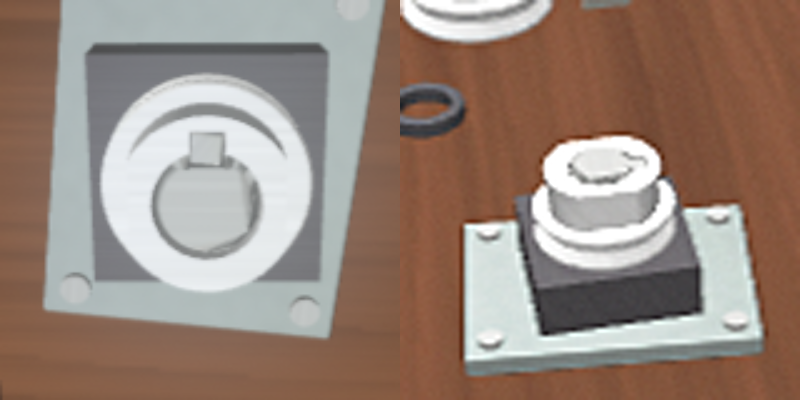

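The pulley sits flat on the shoulder with the shaft end at (205,207). The key fills the keyway at (207,148) and the gripper is clear, so I hand the job in.

```bash
python3 -c "
from bench import *
print(sign_off())"
```

```text
the job is handed in; nothing more can be done
None
```

The middle key is home in the shaft slot, the pulley sits flat on the shoulder with its keyway over the key, and both are released; the job was handed in at about 53 s, and no verdict came back.

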